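Assemble two ball check valves

TASK

Assemble the two ball check valves: from the ball rack take the ball that belongs to each valve and release it into the valve's flared mouth so that it drops down the bore onto its seat, then close that valve with its own stop plug, upright and fully home with the flange flat on the rim. The big valve takes the big ball and big plug, the small valve the middle-sized ball and small plug; leave the smallest ball, a spare, in its place in the rack.

Things in the scene. Friction and masses are not known exactly. Their poses are not given: they have to be found in the camera images.
- valve_large: bigger of two fixed steel valve bodies, upright in a black block 80 x 80 x 20 mm. Bore 34 mm inner diameter from the seat (20 mm port, at height 20) up to 62, then a 45-degree cone to 60 mm inner diameter at 75; rim 68 mm across, its flat top at height 78. On the seat the 30 mm ball has its centre 31 mm above the bench. Origin: on the bore's axis at bench level, z up
- valve_small: smaller valve body, same form, black block 66 x 66 x 20 mm. Bore 24 mm inner diameter from the seat (13 mm port, at height 20) up to 54, then a 45-degree cone to 48 mm inner diameter at 66; rim 56 mm across, its flat top at height 68. On the seat the 20 mm ball has its centre 28 mm above the bench. Origin: on the bore's axis at bench level, z up. Fixed
- plug_large: bigger loose stop plug, standing on its stem: steel stem 30 mm diameter, 26 mm long, foot chamfered; on it a flange 68 mm diameter, 4 mm thick, then a ribbed round black knob 26 mm diameter, from 30 to 52 mm above the foot, to grip. Stem has 2 mm play all round in the big bore; seated, the origin is 52 mm above the bench. Origin: centre of the stem's foot, z up through the knob. 130 g
- plug_small: smaller loose stop plug, standing on its stem: stem 20 mm diameter, 24 mm long; flange 56 mm diameter, 4 mm thick; knob 22 mm diameter, from 28 to 50 mm above the foot, to grip. Stem has 2 mm play all round in the small bore; seated, the origin is 44 mm above the bench. Origin: centre of the stem's foot, z up through the knob. 70 g
- ball_large: steel ball of 30 mm diameter lying on a hole of the ball rack. Origin: its centre. 110 g.
- ball_small: steel ball of 20 mm diameter, the middle-sized of the three in the rack; belongs to the small valve. Origin: its centre. 33 g.
- ball_spare: steel ball of 14 mm diameter, the smallest in the rack; a spare that stays where it is. Origin: its centre.
- ball_rack: flat black plastic block 50 x 156 x 14 mm, fixed to the bench, with three 10 mm holes in a row along its y axis, 55 mm apart (at -55, 0 and 55 mm), each carrying one ball. Origin: centre of its underside; y along the row, z up.

How it is judged (in metres and radians):
At the end, for the whole second after the job is handed in: Each valve has its own ball on its seat (within 6 mm of the axis and of the rest height) and its own plug fully home (flange within 3 mm of the rim, 6 mm of the axis, upright within 5 degrees); the spare ball is within 12 mm of its start; all at rest and released (horizontal distance between each of ball_large, plug_large and valve_large below 0.006 m and z of ball_large in the frame of valve_large below 0.037 m and horizontal distance between each of ball_small, plug_small and valve_small below 0.006 m and z of ball_small in the frame of valve_small below 0.034 m and z of plug_large in the frame of valve_large between 0.049 and 0.055 m and angle between each of plug_large, plug_small's own z axis and vertical below 0.09 rad and z of plug_small in the frame of valve_small between 0.041 and 0.047 m and distance of ball_spare from where it was at the start of the episode below 0.012 m and linear speed of each of plug_large, plug_small below 0.02 m/s and linear speed of each of ball_large, ball_small below 0.03 m/s); the robot touches nothing.
It fails at once if the spare ball is taken out of its hole or knocked away (distance of ball_spare from where it was at the start of the episode above 0.02 m).
It also fails if it takes over 90 s, if anything falls off the work surface, if the arm or the gripper's body presses on something with over 40 N, if the wrist force passes 120 N, or if a joint passes its speed limit or range.

ROBOT

A 6-joint arm with a two-finger parallel gripper is mounted at the origin on a cart in front of the work surface, level with it; the furniture and walls round the work are solid. World frame = base frame: x ahead of the robot, y to its left, z up, the work surface at z = 0. Lengths are in mm, angles in degrees, forces in N, time in s.
With the tool pointing down it reaches from about 300 to 850 mm from the base axis. Payload 4.2 kg.
Tool frame: the origin (TCP) lies midway between the tips of the shut fingers; the grasp point (between the pads) lies 19 mm behind it (env.grasp_offset is the distance from the TCP to the grasp point, in mm); z points along the fingers, y is the line along which they close (so a half turn about z gives the same grasp; the last joint's range is limited). The gripper opens to 91 mm and grips with 3 to 60 N. Pads are 32 mm wide; open, the fingers measure 118 mm over their backs; the gripper's body (76 mm by 178 mm) begins 60 mm behind the grasp point.
Start: joints at [72.651, 18.312, 89.639, -0, 72.044, -1.146], TCP at [160.453, 552.176, 213.976] pointing down, gripper open.
Joint ranges: [-177.97, 177.97], [-48.28, 115.42], [12.27, 149.76], [-77.06, 257.06], [2.81, 150.46], [-146.56, 146.56]. Speed limits (degrees/s): [147.25, 147.25, 180, 180, 180, 180].

INTERFACE

Orientations are given as [roll, pitch, yaw] about the fixed x, y, z axes, in that order (R = Rz(yaw) Ry(pitch) Rx(roll)).
In Python, from workcell import env, optics gives the robot as it stands. The module is installed in compiled form; this text tells all that it offers.
- The arm moves only by the tool send_rows, never from a script. Its argument "targets" is a list that holds one entry, the list of rows, each a list of 7 numbers: the turn, a rotation vector about the world's x, y, z scaled (see below), then the shift along the world's x, y, z scaled (see below), then the closure, from -1 (fully open) to 1 (shut). In form: [[[rx, ry, rz, x, y, z, gripper], ...]]. A call has 1 to 12 rows; each row shifts and turns the commanded pose from where the row before left it; what a row does not reach is not made up. The controller multiplies each number of a shift by 0.2 m and each number of a turn by pi/2 rad. A row lasts 1/10 s, in which the tool goes at most 50 mm and 8.59 degrees, less where a joint would pass 70% of its speed; a pose out of reach is approached as far as the arm can. A call with a number of a shift or a turn outside -1 to 1 is refused whole. A call with a gripper value outside its range is refused whole. The fingers move at their own pace and stop on an object; "grip_force" is the grip in N (left out, the last holds). Time passes only in rows, so rows that do not move let the fingers close. It gives the time, the measured TCP pose, the force, the opening and the grip force at its end, in the units of the state.
- env.state(): the state, without advancing time (a new reading comes with each control period).
- optics.grab_frame(name): name is "scene" or "top" or "wrist"; returns (picture, depth): 480x640x3 uint8, red, green, blue; 480x640 float32, mm along the optical axis (not along the pixel's ray), 0 where there is no reading.
- optics.camera_info(name): a dict with "camera_matrix" (3x3 intrinsics, pixels), "k1" (the pictures are not rectified: a ray, as slopes to the right and down, at radius r is drawn at 1 + k1 r^2 times it, then the intrinsics apply), "R" (3x3) and "t" (3): a world point X has camera coordinates R X + t; the wrist camera has in their place "mount" (4x4, takes a point from camera to tool coordinates, whose origin is the TCP and whose axes are the flange's). Camera axes: x right, y down, z forward; pixel columns grow to the right and rows downward; lengths in mm; the calibration is good to about 2 mm. A picture is of the moment at which its call begins: read the wrist's pose just before it. camera_info takes no time and is no camera call.
- env.job_done(): hands the job in; it is judged then, once.
Trained networks look in the newest picture that a camera, given by its name, has taken for a name from the list of things; names that differ only in an ending like _2 or _b are one class to them, and where a whole thing is asked for, a point or a joint stands for the part that bears it (a point fixed in the world has none). Each returns a list of dicts, best first, with "conf" (0 to 1); they miss things now and then, are a little off and sometimes report something else, mostly with a low value. They report only what shows in the picture. A call takes as long as a camera call.
- optics.silhouettes(camera, name): "mask" (480x640 bool, what is visible of it) and "at" ([column, row] in pixels, amid what is visible of it).
- optics.place_of(camera, name): "at" ([column, row] in pixels: a listed point, or the origin of a listed thing).
The state is a dict: "time_s": time; "qpos": joint angles; "qvel": joint speeds; "effort": joint torques, N m; "ee_pos": TCP position; "ee_rot": TCP orientation; "force": force on the tool from outside, world axes, zero at the start; "torque": the same for the moment, N m; "gripper_width": finger opening in mm; "gripper_force": force on a finger pad.
Only numpy, scipy, OpenCV 4.12 (cv2) and the standard library are available. Lean on these libraries where they do the work, as an engineer would, in place of code of your own. Each camera call takes 0.05 s, during which the arm holds its last target. There are 200 camera calls.

## Working session

There is one attempt and no reset: what is moved stays moved. The work goes in short steps, Python scripts to look and compute and a tool call to move; the robot and the scene stay as the last step left them, time stands still between calls to the robot, and variables do not carry over. Pictures are saved under pics/ and viewed, at most 14 in all, crops included, and the job is handed in when it is done.

Besides the shell and the picture viewer there is one more tool, called after "Call:" by a JSON object that holds its "name" and its "arguments". send_rows: Moves the arm, as the interface text tells. Its arguments: {"type":"object","properties":{"targets":{"type":"array"},"grip_force":{"type":"number"}},"required":["targets"]}

```bash
mkdir -p pics; cat > h.py <<'E'
import numpy as np, cv2
from workcell import env, optics
from scipy.spatial.transform import Rotation as Ro
NAMES=["valve_large","valve_small","plug_large","plug_small","ball_large","ball_small","ball_spare","ball_rack"]
def ext(cam):
    """camera->world R,t"""
    i=optics.camera_info(cam)
    if 'mount' in i:
        s=env.state(); M=np.array(i['mount']); R=Ro.from_euler('xyz',s['ee_rot'],degrees=True).as_matrix()
        return i,R@M[:3,:3],R@M[:3,3]+np.array(s['ee_pos'])
    R=np.array(i['R']);return i,R.T,-R.T@np.array(i['t'])
def ray(i,uv):
    k=i['k1'];K=np.array(i['camera_matrix'])
    p=np.atleast_2d(np.array(uv,float));d=(p-[K[0,2],K[1,2]])/[K[0,0],K[1,1]]
    s=d.copy()
    for _ in range(15): s=d/(1+k*(s**2).sum(1,keepdims=True))
    return np.c_[s,np.ones(len(s))]
def at_z(i,R,t,uv,z):
    d=ray(i,uv)@R.T; return t+d*((z-t[2])/d[:,2])[:,None]
def cloud(i,R,t,dep,mask):
    v,u=np.nonzero(mask&(dep>0)); return (ray(i,np.c_[u,v])*dep[v,u][:,None])@R.T+t
def proj(i,R,t,X):
    c=(np.atleast_2d(X)-t)@R; s=c[:,:2]/c[:,2:]; s=s*(1+i['k1']*(s**2).sum(1,keepdims=True)); K=np.array(i['camera_matrix'])
    return s*[K[0,0],K[1,1]]+[K[0,2],K[1,2]]
E
cat > a.py <<'E'
from h import *
print(env.state())
for c in ["top","scene"]:
    i,R,t=ext(c); im,d=optics.grab_frame(c); cv2.imwrite(f'pics/{c}0.png',im[:,:,::-1]); print(c,t.round())
    for n in NAMES:
        for m in optics.silhouettes(c,n)[:2]:
            P=cloud(i,R,t,d,m['mask']); 
            if len(P): 
                zt=np.percentile(P[:,2],98); print(n,round(m['conf'],2),np.array(m['at']).round(),m['mask'].sum(),'med',np.median(P,0).round(1),'ztop',zt.round(1),'min',P.min(0).round(),'max',P.max(0).round())
E
python3 a.py
```

```text
{'time_s': 0.0, 'qpos': array([ 7.26519775e+01,  1.83541851e+01,  8.97082632e+01, -1.33328170e-03,
        7.20429475e+01, -1.14603218e+00]), 'qvel': array([-0.06904484,  0.02737195,  0.00561653, -0.03302814, -0.05501017,
        0.05268077]), 'effort': array([ 3.07047176e-04, -4.12474823e+01, -2.31969613e+01,  7.27560022e-02,
        4.59435058e-02, -1.40871184e-04]), 'ee_pos': array([160.29331947, 551.67046017, 213.08219403]), 'ee_rot': array([-1.79894600e+02, -8.40666155e-04,  1.63798421e+02]), 'force': array([-0.97273381,  0.03613159,  0.29623692]), 'torque': array([-0.06819933,  0.01001531,  0.04815472]), 'gripper_force': 0.0, 'gripper_width': 90.82215391507508}
top [ 377.   72. 1201.]
valve_small 0.66 [240. 186.] 1085 med [588.7 220.9  35.9] ztop 71.3 min [557. 188.   0.] max [628. 260.  73.]
plug_large 0.8 [200. 261.] 882 med [442.9 298.4  31.3] ztop 55.8 min [411. 267.  -0.] max [477. 332.  59.]
plug_small 0.83 [428. 202.] 618 med [ 556.2 -152.9   29.6] ztop 54.0 min [ 532. -190.   -1.] max [ 589. -126.   57.]
ball_rack 0.76 [326. 261.] 1639 med [431.   51.9  15.2] ztop 19.8 
[... 350 characters left out ...]
.2 min [555. 180.  -0.] max [697. 344.  71.]
plug_large 0.75 [228. 216.] 524 med [434.4 292.2  30.5] ztop 52.9 min [408. 266.   2.] max [471. 334.  55.]
plug_small 0.79 [432. 305.] 735 med [ 551.  -160.    27.8] ztop 50.4 min [ 530. -183.   -1.] max [ 599. -110.   52.]
plug_small 0.61 [273. 250.] 191 med [433.6 109.6  34.6] ztop 42.7 min [422. 101.  14.] max [450. 125.  44.]
ball_large 0.51 [275. 254.] 207 med [433.5 110.2  34.3] ztop 42.8 min [422. 101.  12.] max [450. 138.  44.]
ball_rack 0.78 [292. 284.] 1448 med [422.1  41.3  13.7] ztop 15.9 min [395. -17.   0.] max [460. 141.  30.]
ball_rack 0.58 [274. 254.] 194 med [434.4 109.8  34.9] ztop 42.9 min [423. 101.   1.] max [480. 167.  44.]
```

View pics/top0.png

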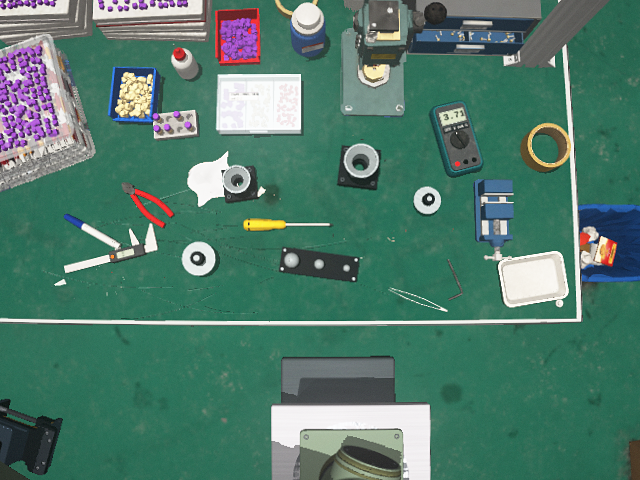

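View pics/scene0.png

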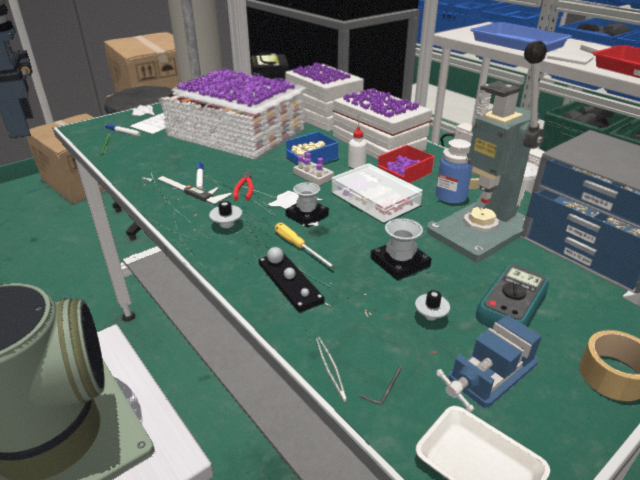

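The top view shows large ball (291,260), middle (319,265), spare (346,268), large valve (362,163), small valve (237,180), large plug (199,259), small plug (428,201). The scene view agrees, with an arbor press behind the large valve.

```bash
python3 - <<'E'
from h import *
i,R,t=ext('top')
for n,uv,z in [('bl',(291,260),30),('bm',(319,265),25),('bs',(346,268),20),('VL',(361,161),78),('VS',(236.5,180),68),('PL',(199,259),52),('PS',(429,200.5),50)]:
    print(n,at_z(i,R,t,uv,z).round(1))
print(optics.camera_info('wrist'))
im,d=optics.grab_frame('top'); P=cloud(i,R,t,d,np.ones((480,640),bool))
for x0 in range(300,900,50): print(x0,[int(P[(P[:,0]>x0)&(P[:,0]<x0+50)&(P[:,1]>y)&(P[:,1]<y+50),2].max(initial=-1)) for y in range(450,-300,-50)])
E
```

```text
bl [[438.7 117.1  30. ]]
bm [[428.9  61.9  25. ]]
bs [[423.    8.2  20. ]]
VL [[626.6 -19.4  78. ]]
VS [[592.1 221.6  68. ]]
PL [[439.8 295.5  52. ]]
PS [[ 553.8 -155.    50. ]]
{'camera_matrix': array([[404.26882423,   0.        , 322.52314278],
       [  0.        , 404.26882423, 238.80614165],
       [  0.        ,   0.        ,   1.        ]]), 'k1': -0.08220680977499854, 'mount': array([[-3.85324400e-04, -9.58742664e-01, -2.84275140e-01,
         7.95145909e+01],
       [ 9.99999853e-01, -2.60942365e-04, -4.75411833e-04,
        -9.82211368e-01],
       [ 3.81618181e-04, -2.84275281e-01,  9.58742624e-01,
        -1.70569284e+02],
       [ 0.00000000e+00,  0.00000000e+00,  0.00000000e+00,
         1.00000000e+00]])}
300 [9, 9, 9, 10, 9, 9, 9, 8, 9, 9, 9, 11, 14, 14, 9]
350 [9, 9, 11, 9, 10, 8, 9, 10, 8, 17, 16, 12, 15, 14, 11]
400 [20, 19, 10, 57, 57, 11, 9, 47, 38, 30, 21, 9, 9, 11, 11]
450 [22, 22, 11, 55, 56, 9, 10, 39, 20, 19, 9, 9, 11, 9, 10]
500 [9, 18, 16, 14, 9, 27, 29, 26, 19, 16, 9, 10, 47, 52, 11]
550 [16, 17, 16, 14, 66, 72, 73, 9, 9, 27, 82, 25, 54, 57, 9]
600 [13, 8, 9, 20, 68, 72, 69, 10, 8, 84, 83, 81, 12, 35, 39]
650 [10, 20, 52, 26, 12, 33, 38, 37, 8, 77, 82, 28, 9, 40, 47]
700 [50, 51, 53, 53, 46, 48, 48, 48, 46, 30, 30, 29, 30, 39, 39]
750 [54, 52, 52, 15, 47, 47, 47, 49, 45, 31, 307, 395, 399, 36, 38]
800 [52, 53, 87, 134, 47, 47, 48, 47, 42, 241, 309, 308, 319, 8, 116]
850 [9, 9, 66, 95, 51, 37, 52, 135, 136, 230, 253, 256, 242, 193, 194]
```

Call:
{"name": "send_rows", "arguments": {"targets": [[[0,0,-0.0683,0.1125,-0.204,0.003,-1],[0,0,-0.0683,0.1125,-0.204,0.003,-1],[0,0,-0.0683,0.1125,-0.204,0.003,-1],[0,0,-0.0683,0.1125,-0.204,0.003,-1],[0,0,-0.0683,0.1125,-0.204,0.003,-1],[0,0,-0.0683,0.1125,-0.204,0.003,-1],[0,0,-0.0683,0.1125,-0.204,0.003,-1],[0,0,-0.0683,0.1125,-0.204,0.003,-1],[0,0,-0.0683,0.1125,-0.204,0.003,-1],[0,0,-0.0683,0.1125,-0.204,0.003,-1],[0,0,-0.0683,0.1125,-0.204,0.003,-1],[0,0,-0.0683,0.1125,-0.204,0.003,-1]]]}}

```text
time_s: 2.15
ee_pos: [431.1, 60.7, 221.5]
ee_rot: [179.9, -0.0, 89.8]
force: [0.1, 1.4, 0.5]
gripper_width: 91.0
gripper_force: 0.0
```

```bash
cat > w.py <<'E'
from h import *
import sys
s=env.state(); print(s['time_s'],s['ee_pos'].round(1),s['ee_rot'].round(2),s['force'].round(1),s['gripper_width'].round(1),'gf',round(s['gripper_force'],1))
i,R,t=ext('wrist'); im,d=optics.grab_frame('wrist'); cv2.imwrite(f'pics/{sys.argv[1]}.png',im[:,:,::-1])
for n in sys.argv[2:]:
    r=optics.silhouettes('wrist',n)[:2]
    for m in r:
        P=cloud(i,R,t,d,m['mask'])
        if len(P): print(n,round(m['conf'],2),np.array(m['at']).round(1),m['mask'].sum(),'med',np.median(P,0).round(1),'zmax',np.percentile(P[:,2],99).round(1))
        c,rad=cv2.minEnclosingCircle(np.argwhere(m['mask'])[:,::-1].astype(np.float32)); print('   circ',np.round(c,1),round(rad,1))
E
python3 w.py w1 ball_large ball_small ball_spare
```

```text
Traceback (most recent call last):
  File "w.py", line 3, in <module>
    s=env.state(); print(s['time_s'],s['ee_pos'].round(1),s['ee_rot'].round(2),s['force'].round(1),s['gripper_width'].round(1),'gf',round(s['gripper_force'],1))
                                                                                                   ^^^^^^^^^^^^^^^^^^^^^^^^
AttributeError: 'float' object has no attribute 'round'
```

```bash
sed -i "s/s\['gripper_width'\].round(1)/round(s['gripper_width'],1)/" w.py; python3 w.py w1 ball_large ball_small ball_spare
```

```text
2.15 [431.1  60.7 221.5] [ 1.7994e+02 -2.0000e-02  8.9760e+01] [0.1 1.4 0.5] 91.0 gf 0.0
ball_large 0.68 [331.9 149. ] 895 med [439.5 116.8  38.6] zmax 43.4
   circ [331.1 147.5] 17.0
ball_small 0.81 [322.7 205.6] 368 med [432.4  64.1  28.9] zmax 33.1
   circ [322.5 205.7] 10.9
ball_spare 0.5 [314.8 262.6] 129 med [424.5   9.9  23.6] zmax 26.1
   circ [315.  259.7] 6.4
```

View pics/w1.png

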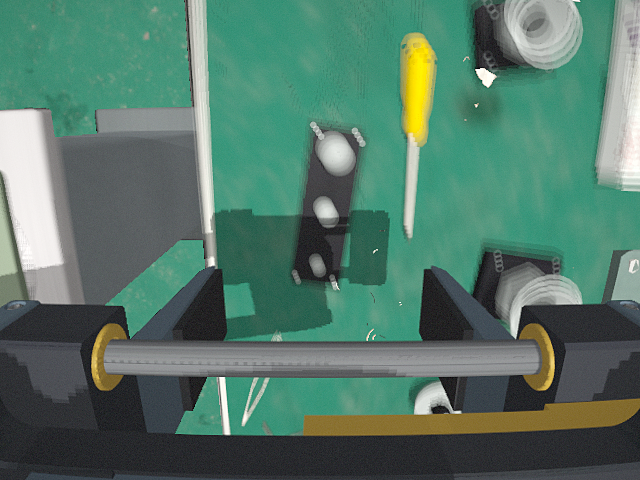

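The picture is motion-blurred because the arm was still settling: balls at about (336,153), (326,211), (317,264), small valve (540,30), large valve (540,295). I'll retake it and fit each one properly.

```bash
cat > b.py <<'E'
from h import *
from scipy.optimize import least_squares
import sys
def fitball(m,i,R,t,r,z):
    # sphere centre (x,y at known z) whose outline matches the mask centroid
    v,u=np.nonzero(m['mask']); c=np.array([u.mean(),v.mean()]); p=at_z(i,R,t,c,z)[0]
    for _ in range(3):
        D=p-t; L=np.linalg.norm(D); # outline ring
        a=np.cross(D,[1,0,0]);a/=np.linalg.norm(a);b=np.cross(D/L,a); th=np.linspace(0,2*np.pi,40)
        ring=p-D/L*(r*r/L)+r*np.sqrt(1-(r/L)**2)*(np.outer(np.cos(th),a)+np.outer(np.sin(th),b))
        o=proj(i,R,t,ring); mm=cv2.moments(o.astype(np.float32).reshape(-1,1,2)); cc=np.array([mm['m10'],mm['m01']])/mm['m00']
        p=p+(at_z(i,R,t,c,z)-at_z(i,R,t,cc,z))[0]
    return p.round(1), round(np.pi*0+cv2.contourArea(o.astype(np.float32))/m['mask'].sum(),2)
if __name__=='__main__':
    s=env.state(); print(s['time_s'],s['ee_pos'].round(1),s['ee_rot'].round(2))
    i,R,t=ext('wrist'); im,d=optics.grab_frame('wrist'); cv2.imwrite(f'pics/{sys.argv[1]}.png',im[:,:,::-1])
    for n,r,z in [('ball_large',15,28.1),('ball_small',10,22.7),('ball_spare',7,18.9)]:
        for m in optics.silhouettes('wrist',n)[:1]: print(n,m['conf'],fitball(m,i,R,t,r,z),np.median(cloud(i,R,t,d,m['mask']),0).round(1))
E
python3 b.py w2
```

```text
2.35 [430.6  61.9 221.1] [-1.7997e+02 -3.0000e-02  8.9910e+01]
ball_large 0.7 (array([440.2, 116.2,  28.1]), np.float64(0.98)) [440.2 117.   38.6]
ball_small 0.71 (array([432.2,  62.4,  22.7]), np.float64(1.02)) [432.5  63.8  29.3]
ball_spare 0.72 (array([424.3,   7.7,  18.9]), np.float64(0.98)) [424.7   9.3  23. ]
```

View pics/w2.png

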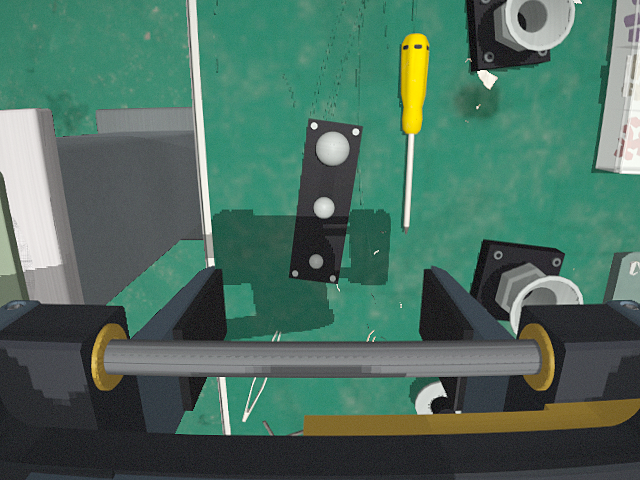

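Ball positions are consistent between fit and depth. I'll pick the large ball with a partial opening to keep the fingers off the screwdriver shaft at x≈500.

Call:
{"name": "send_rows", "arguments": {"targets": [[[0,0,0,0.024,0.136,0,-0.32],[0,0,0,0.024,0.136,0,-0.32],[0,0,0,0,0,-0.2,-0.32],[0,0,0,0,0,-0.2,-0.32],[0,0,0,0,0,-0.2,-0.32],[0,0,0,0,0,-0.2,-0.32],[0,0,0,0,0,-0.1,-0.32],[0,0,0,0,0,-0.06,-0.32],[0,0,0,0,0,0,-0.32],[0,0,0,0,0,0,-0.32]]], "grip_force": 15}}

```text
time_s: 3.55
ee_pos: [440.0, 117.9, 29.5]
ee_rot: [180.0, -0.0, 90.1]
force: [1.3, 0.5, 0.3]
gripper_width: 60.0
gripper_force: 0.0
```

Call:
{"name": "send_rows", "arguments": {"targets": [[[0,0,0,0,-0.0085,-0.04,-0.32],[0,0,0,0,0,-0.025,-0.32],[0,0,0,0,0,0,-0.32],[0,0,0,0,0,0,1],[0,0,0,0,0,0,1],[0,0,0,0,0,0,1],[0,0,0,0,0,0,1],[0,0,0,0,0,0,1],[0,0,0,0,0,0,1]]]}}

```text
time_s: 4.45
ee_pos: [440.0, 115.3, 16.3]
ee_rot: [180.0, -0.0, 90.0]
force: [-0.9, -0.0, 2.4]
gripper_width: 28.7
gripper_force: 15.0
```

Call:
{"name": "send_rows", "arguments": {"targets": [[[0,0,0,0,0,0.1,1],[0,0,0,0,0,0.2,1],[0,0,0,0,0,0.2,1],[0,0,0,0,0,0.2,1],[0,0,0,0.156,-0.1125,0.2,1],[0,0,0,0.156,-0.1125,0.1,1],[0,0,0,0.156,-0.1125,0,1],[0,0,0,0.156,-0.1125,0,1],[0,0,0,0.156,-0.1125,0,1],[0,0,0,0.156,-0.1125,0,1],[0,0,0,0,0,0,1],[0,0,0,0,0,0,1]]]}}

```text
time_s: 5.65
ee_pos: [623.9, -17.9, 210.9]
ee_rot: [-179.9, -0.0, 90.0]
force: [-0.2, 0.3, -1.1]
gripper_width: 28.6
gripper_force: 15.0
```

```bash
cat > r.py <<'E'
# axis of a valve/plug from the wrist: circle in a horizontal plane fitted to the outer outline of the mask's top ring
from h import *
import sys
def ring(n,rad,z,guess,save=None):
    s=env.state(); print(s['time_s'],s['ee_pos'].round(1),s['ee_rot'].round(2),round(s['gripper_width'],1),round(s['gripper_force'],1))
    i,R,t=ext('wrist'); im,d=optics.grab_frame('wrist')
    g=np.array(guess,float)
    P=cloud(i,R,t,d,d>0); k=(abs(P[:,2]-z)<4)&(np.hypot(*(P[:,:2]-g).T)<rad+15); Q=P[k]; print('pts',k.sum(),'z',np.median(Q[:,2]).round(1),'bbox mid',((Q[:,:2].min(0)+Q[:,:2].max(0))/2).round(1))
    # image refinement: maximise edge gradient along the projected circle
    e=cv2.GaussianBlur(cv2.cvtColor(im,cv2.COLOR_RGB2GRAY).astype(np.float32),(0,0),1.2); G=np.hypot(cv2.Sobel(e,5,1,0),cv2.Sobel(e,5,0,1))
    th=np.linspace(0,2*np.pi,180,endpoint=False)
    def sc(x,y,r=rad):
        o=proj(i,R,t,np.c_[x+r*np.cos(th),y+r*np.sin(th),np.full(180,z)]).astype(np.float32)
        return cv2.remap(G,o[:,:1],o[:,1:],cv2.INTER_LINEAR).clip(0,150).mean()
    best=max((sc(x,y),x,y) for x in np.arange(g[0]-12,g[0]+12,.5) for y in np.arange(g[1]-12,g[1]+12,.5)); 
    print(n,'edge fit',np.round(best,1),'place_of',end=' ')
    for p in optics.place_of('wrist',n)[:1]: print(p['conf'],'at z0:',at_z(i,R,t,p['at'],{'v':0}.get(n[0],0))[0].round(1))
    if save:
        o=proj(i,R,t,np.c_[best[1]+rad*np.cos(th),best[2]+rad*np.sin(th),np.full(180,z)])
        im=im[:,:,::-1].copy(); cv2.polylines(im,[o.round().astype(int)],True,(0,0,255),1); cv2.imwrite(f'pics/{save}.png',im)
if __name__=='__main__': ring(sys.argv[1],float(sys.argv[2]),float(sys.argv[3]),(float(sys.argv[4]),float(sys.argv[5])),sys.argv[6])
E
python3 r.py valve_large 34 78 627 -19 vl1
```

```text
5.65 [623.9 -17.9 210.9] [-1.7986e+02 -2.0000e-02  8.9970e+01] 28.6 15.0
pts 1902 z 77.0 bbox mid [629.4 -19.3]
valve_large edge fit [145.8 629.  -19. ] place_of 0.72 at z0: [626.5 -21.6   0. ]
```

View pics/vl1.png

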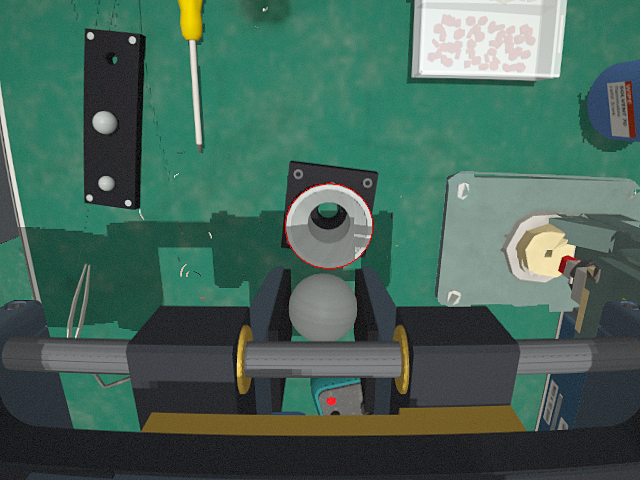

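The red circle sits exactly on the large valve's rim at (330,225), and the ball is held at (323,308). The axis is (629,-19).

Call:
{"name": "send_rows", "arguments": {"targets": [[[0,0,0,0.025,-0.008,-0.1,1],[0,0,0,0,0,-0.2,1],[0,0,0,0,0,-0.15,1],[0,0,0,0,0,-0.1,1],[0,0,0,0,0,-0.05,1],[0,0,0,0,0,0,1],[0,0,0,0,0,0,1],[0,0,0,0,0,0,1]]]}}

```text
time_s: 6.55
ee_pos: [630.1, -19.0, 93.9]
ee_rot: [179.8, 0.0, 90.0]
force: [-0.6, 0.2, -0.7]
gripper_width: 28.9
gripper_force: 15.0
```

Call:
{"name": "send_rows", "arguments": {"targets": [[[0,0,0,-0.005,0,-0.03,1],[0,0,0,0,0,-0.028,1],[0,0,0,0,0,0,1],[0,0,0,0,0,0,1],[0,0,0,0,0,0,-0.3],[0,0,0,0,0,0,-0.3],[0,0,0,0,0,0,-0.3],[0,0,0,0,0,0,-0.3],[0,0,0,0,0,0.1,-0.3],[0,0,0,0,0,0.2,-0.3],[0,0,0,0,0,0.2,-0.3],[0,0,0,0,0,0.14,-0.3]]]}}

```text
time_s: 7.75
ee_pos: [629.0, -19.1, 211.7]
ee_rot: [179.8, 0.0, 90.0]
force: [0.3, 0.2, 0.8]
gripper_width: 59.3
gripper_force: 0.0
```

```bash
python3 r.py valve_large 34 78 629 -19 vl2; python3 b.py w3; python3 - <<'E'
import cv2; a=cv2.imread('pics/w3.png'); cv2.imwrite('pics/w3c.png',a[0:300,60:460])
E
```

```text
7.75 [629.  -19.1 211.7] [1.7979e+02 1.0000e-02 9.0030e+01] 59.3 0.0
pts 1922 z 77.0 bbox mid [629.4 -19.3]
valve_large edge fit [145.5 629.  -20.5] place_of 0.69 at z0: [627.8 -23.8   0. ]
7.85 [630.7 -19.2 214. ] [1.7941e+02 3.0000e-02 9.0030e+01]
ball_large 0.67 (array([629.4, -22. ,  28.1]), np.float64(1.19)) [629.3 -18.3  42. ]
ball_small 0.89 (array([432.1,  62.1,  22.7]), np.float64(1.06)) [435.8  62.   29.2]
ball_spare 0.77 (array([424.3,   8.1,  18.9]), np.float64(1.02)) [427.    8.7  23.4]
```

View pics/w3c.png

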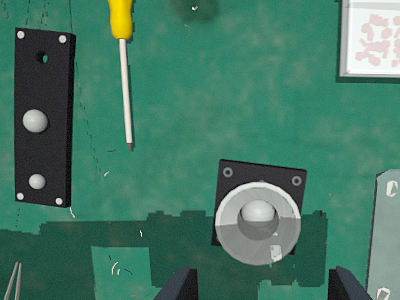

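The large ball lies in the bore at crop position (258,212), and the rack still holds the middle and spare balls. Next is the middle ball.

Call:
{"name": "send_rows", "arguments": {"targets": [[[0,0,0,-0.1975,0.0815,0,-0.3],[0,0,0,-0.1975,0.0815,0,-0.3],[0,0,0,-0.1975,0.0815,0,-0.3],[0,0,0,-0.1975,0.0815,0,-0.3],[0,0,0,-0.1975,0.0815,-0.05,-0.3],[0,0,0,0,0,-0.2,-0.3],[0,0,0,0,0,-0.2,-0.3],[0,0,0,0,0,-0.2,-0.3],[0,0,0,0,0,-0.15,-0.3],[0,0,0,0,0,-0.07,-0.3],[0,0,0,0,0,0,-0.3],[0,0,0,0,0,0,-0.3]]]}}

```text
time_s: 9.25
ee_pos: [430.2, 62.4, 34.2]
ee_rot: [-179.9, 0.0, 90.0]
force: [1.0, 1.0, 0.6]
gripper_width: 59.8
gripper_force: 0.0
```

Call:
{"name": "send_rows", "arguments": {"targets": [[[0,0,0,0.01,0,-0.06,-0.3],[0,0,0,0,0,-0.03,-0.3],[0,0,0,0,0,0,-0.3],[0,0,0,0,0,0,-0.3],[0,0,0,0,0,0,1],[0,0,0,0,0,0,1],[0,0,0,0,0,0,1],[0,0,0,0,0,0,1],[0,0,0,0,0,0,1],[0,0,0,0,0,0,1],[0,0,0,0,0,0,1]]]}}

```text
time_s: 10.35
ee_pos: [432.4, 62.4, 16.7]
ee_rot: [-180.0, 0.0, 90.0]
force: [-1.3, 0.1, 2.9]
gripper_width: 18.5
gripper_force: 15.0
```

Call:
{"name": "send_rows", "arguments": {"targets": [[[0,0,0,0,0,0.08,1],[0,0,0,0,0,0.2,1],[0,0,0,0,0,0.2,1],[0,0,0,0,0,0.2,1],[0,0,0,0.13,0.13,0.2,1],[0,0,0,0.13,0.13,0.05,1],[0,0,0,0.13,0.13,0,1],[0,0,0,0.13,0.13,0,1],[0,0,0,0.13,0.13,0,1],[0,0,0,0.15,0.15,0,1],[0,0,0,0,0,0,1],[0,0,0,0,0,0,1]]]}}

```text
time_s: 11.55
ee_pos: [590.4, 220.6, 198.2]
ee_rot: [-179.9, 0.1, 90.1]
force: [-1.4, 0.0, -0.4]
gripper_width: 18.4
gripper_force: 15.0
```

```bash
python3 r.py valve_small 28 68 592 222 vs1
```

```text
11.55 [590.4 220.6 198.2] [-1.799e+02  6.000e-02  9.009e+01] 18.4 15.0
pts 1796 z 67.1 bbox mid [595.6 222.6]
valve_small edge fit [141.  595.5 223. ] place_of
```

View pics/vs1.png

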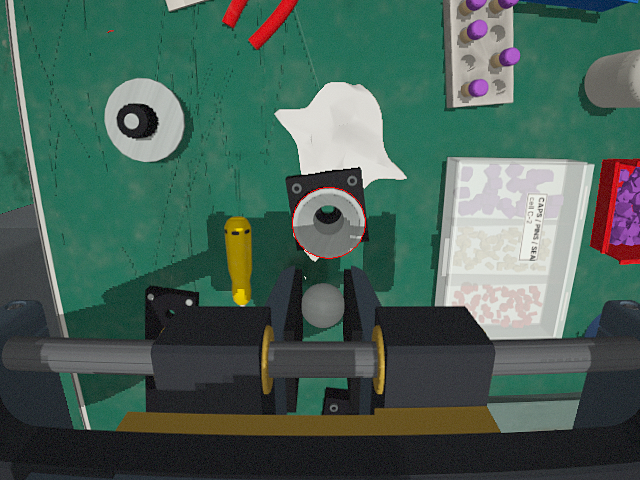

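The circle fits the small valve's rim at (329,222), with the ball held at (322,305). The axis is (595.5,222.8).

Call:
{"name": "send_rows", "arguments": {"targets": [[[0,0,0,0.02,0.006,-0.1,1],[0,0,0,0,0,-0.2,1],[0,0,0,0,0,-0.15,1],[0,0,0,0,0,-0.1,1],[0,0,0,0,0,-0.03,1],[0,0,0,0,0,0,1],[0,0,0,0,0,0,1],[0,0,0,0,0,0,1]]]}}

```text
time_s: 12.45
ee_pos: [595.5, 221.7, 85.2]
ee_rot: [179.8, -0.1, 90.0]
force: [0.0, 0.3, 0.2]
gripper_width: 18.3
gripper_force: 15.0
```

Call:
{"name": "send_rows", "arguments": {"targets": [[[0,0,0,0,0.005,-0.035,1],[0,0,0,0,0,-0.03,1],[0,0,0,0,0,0,1],[0,0,0,0,0,0,1],[0,0,0,0,0,0,-0.3],[0,0,0,0,0,0,-0.3],[0,0,0,0,0,0,-0.3],[0,0,0,0,0,0,-0.3],[0,0,0,0,0,0.1,-0.3],[0,0,0,0,0,0.2,-0.3],[0,0,0,0,0,0.2,-0.3],[0,0,0,0,0,0.13,-0.3]]]}}

```text
time_s: 13.65
ee_pos: [595.5, 222.9, 199.8]
ee_rot: [179.8, -0.1, 90.0]
force: [0.4, 0.3, 1.1]
gripper_width: 59.3
gripper_force: 0.0
```

Call:
{"name": "send_rows", "arguments": {"targets": [[[0,0,0,0,0,0,-0.3],[0,0,0,0,0,0,-0.3]]]}}

```text
time_s: 13.85
ee_pos: [594.5, 222.5, 196.5]
ee_rot: [180.0, -0.0, 90.0]
force: [0.1, -0.5, -0.3]
gripper_width: 59.1
gripper_force: 0.0
```

```bash
python3 r.py valve_small 28 68 595.5 223 vs2;  python3 - <<'E'
import cv2; a=cv2.imread('pics/vs2.png'); cv2.imwrite('pics/vs2c.png',cv2.resize(a[60:290,80:420],None,fx=1.6,fy=1.6))
from h import *
i,R,t=ext('wrist')
for m in optics.silhouettes('wrist','ball_small')[:2]: print(m['conf'],m['at'])
E
```

```text
13.85 [594.5 222.5 196.5] [ 1.7997e+02 -1.0000e-02  9.0030e+01] 59.1 0.0
pts 1788 z 67.1 bbox mid [595.7 222.8]
valve_small edge fit [147.8 595.5 223.5] place_of 0.82 at z0: [595.9 221.2   0. ]
0.88 [324.6, 216.8]
```

View pics/vs2c.png

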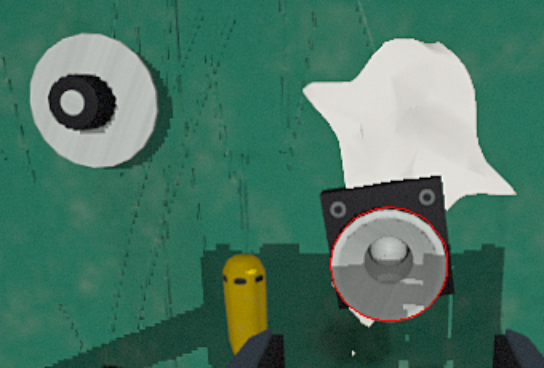

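The middle ball lies in the small bore at crop position (387,250). Now the large plug.

Call:
{"name": "send_rows", "arguments": {"targets": [[[0,0,0,-0.19,0.09,-0.0375,-0.3],[0,0,0,-0.19,0.09,-0.0375,-0.3],[0,0,0,-0.19,0.09,-0.0375,-0.3],[0,0,0,-0.19,0.09,-0.0375,-0.3],[0,0,0,0,0,0,-0.3],[0,0,0,0,0,0,-0.3],[0,0,0,0,0,0,-0.3]]]}}

```text
time_s: 14.7
ee_pos: [443.6, 294.4, 166.2]
ee_rot: [180.0, 0.0, 90.0]
force: [-0.1, -0.7, 1.0]
gripper_width: 59.1
gripper_force: 0.0
```

```bash
python3 r.py plug_large 34 30 440 295 pl1; python3 - <<'E'
from r import *
ring('plug_large',13,52,(440,296))
E
```

```text
14.7 [443.6 294.4 166.2] [1.7997e+02 1.0000e-02 9.0010e+01] 59.1 0.0
pts 4591 z 29.8 bbox mid [443.1 301.3]
plug_large edge fit [149.7 443.5 301.5] place_of 0.7 at z0: [443.  300.8   0. ]
14.8 [443.8 294.2 166.3] [179.97   0.    89.96] 59.1 0.0
pts 982 z 51.7 bbox mid [443.2 301.2]
plug_large edge fit [139.1 443.  303. ] place_of 0.73 at z0: [441.8 297.9   0. ]
```

View pics/pl1.png

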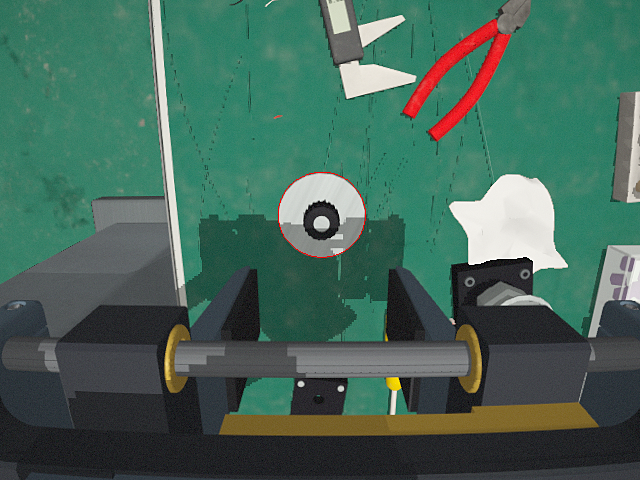

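The circle fits the flange at (322,215), with the knob at (321,221), so the plug is at (443.3,301.3).

Call:
{"name": "send_rows", "arguments": {"targets": [[[0,0,0,0,0.034,-0.1,-0.3],[0,0,0,0,0,-0.2,-0.3],[0,0,0,0,0,-0.15,-0.3],[0,0,0,0,0,-0.1,-0.3],[0,0,0,0,0,-0.05,-0.3],[0,0,0,0,0,0,-0.3],[0,0,0,0,0,0,-0.3],[0,0,0,0,0,0,-0.3]]]}}

```text
time_s: 15.7
ee_pos: [443.6, 301.8, 47.7]
ee_rot: [179.9, -0.1, 90.0]
force: [0.3, 0.2, 0.4]
gripper_width: 59.1
gripper_force: 0.0
```

Call:
{"name": "send_rows", "arguments": {"targets": [[[0,0,0,0,0,-0.04,-0.3],[0,0,0,0,0,-0.03,-0.3],[0,0,0,0,0,0,-0.3],[0,0,0,0,0,0,-0.3],[0,0,0,0,0,0,1],[0,0,0,0,0,0,1],[0,0,0,0,0,0,1],[0,0,0,0,0,0,1],[0,0,0,0,0,0,1],[0,0,0,0,0,0,1]]], "grip_force": 25}}

```text
time_s: 16.7
ee_pos: [442.6, 301.4, 32.5]
ee_rot: [180.0, -0.0, 90.0]
force: [-0.1, 0.0, 0.5]
gripper_width: 25.3
gripper_force: 25.0
```

Call:
{"name": "send_rows", "arguments": {"targets": [[[0,0,0,0,0,0.05,1],[0,0,0,0,0,0.15,1],[0,0,0,0,0,0.2,1],[0,0,0,0,0,0.2,1],[0,0,0,0,0,0.15,1],[0,0,0,0,0,0,1]]]}}

```text
time_s: 17.3
ee_pos: [444.9, 302.9, 187.7]
ee_rot: [179.5, -0.3, 90.0]
force: [0.2, 1.0, -1.4]
gripper_width: 25.2
gripper_force: 25.0
```

Call:
{"name": "send_rows", "arguments": {"targets": [[[0,0,0,0.1036,-0.1783,0,1],[0,0,0,0.1036,-0.1783,0,1],[0,0,0,0.1036,-0.1783,0,1],[0,0,0,0.1036,-0.1783,0,1],[0,0,0,0.1036,-0.1783,0,1],[0,0,0,0.1036,-0.1783,0,1],[0,0,0,0.1036,-0.1783,0,1],[0,0,0,0.1036,-0.1783,0,1],[0,0,0,0.1036,-0.1783,0,1],[0,0,0,0,0,0,1],[0,0,0,0,0,0,1],[0,0,0,0,0,0,1]]]}}

```text
time_s: 18.5
ee_pos: [628.0, -18.8, 181.6]
ee_rot: [-179.9, -0.0, 90.1]
force: [-0.6, 0.6, -1.1]
gripper_width: 24.9
gripper_force: 25.0
```

```bash
python3 - <<'E'
from r import *
s=env.state()
ring('valve_large',34,78,(629,-19.5))
p=s['ee_pos']; ring('plug_large',34,p[2]-32.5+30,(p[0],p[1]),'pl2')
E
```

```text
18.5 [628.  -18.8 181.6] [-1.7988e+02 -4.0000e-02  9.0060e+01] 24.9 25.0
pts 1203 z 77.2 bbox mid [629.7  -4.6]
valve_large edge fit [110.6 629.5 -19.5] place_of 0.71 at z0: [627.  -21.6   0. ]
18.6 [628.3 -18.4 182.2] [-1.7995e+02 -2.0000e-02  9.0120e+01] 25.1 25.0
pts 5748 z 179.5 bbox mid [629.1 -13.7]
plug_large edge fit [ 93.1 629.  -19.3] place_of 0.63 at z0: [627.8 -79.3   0. ]
```

View pics/pl2.png

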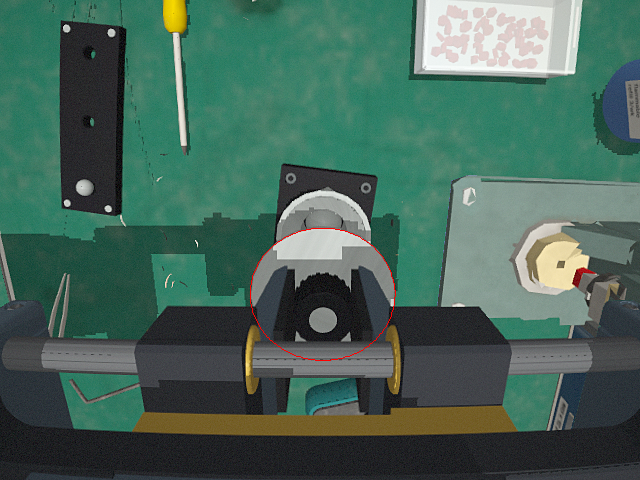

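Held plug's flange (circle at (323,293), axis (629,-19.3)) is within 0.5 mm of the valve axis, so I can lower it.

Call:
{"name": "send_rows", "arguments": {"targets": [[[0,0,0,0.002,-0.001,-0.1,1],[0,0,0,0,0,-0.12,1],[0,0,0,0,0,-0.08,1],[0,0,0,0,0,-0.04,1],[0,0,0,0,0,0,1],[0,0,0,0,0,0,1],[0,0,0,0,0,0,1]]]}}

```text
time_s: 19.4
ee_pos: [630.2, -19.7, 115.7]
ee_rot: [179.9, 0.0, 90.0]
force: [0.4, -0.2, -1.0]
gripper_width: 25.1
gripper_force: 25.0
```

Call:
{"name": "send_rows", "arguments": {"targets": [[[0,0,0,-0.003,0,-0.03,1],[0,0,0,0,0,-0.03,1],[0,0,0,0,0,-0.03,1],[0,0,0,0,0,-0.03,1],[0,0,0,0,0,0,1],[0,0,0,0,0,0,1],[0,0,0,0,0,0,1]]]}}

```text
time_s: 20.1
ee_pos: [629.1, -19.8, 90.6]
ee_rot: [180.0, 0.0, 90.0]
force: [0.1, 0.1, -0.2]
gripper_width: 25.4
gripper_force: 25.0
```

Call:
{"name": "send_rows", "arguments": {"targets": [[[0,0,0,0,0,-0.01,1],[0,0,0,0,0,-0.01,1],[0,0,0,0,0,-0.008,1],[0,0,0,0,0,0,1],[0,0,0,0,0,0,1]]]}}

```text
time_s: 20.6
ee_pos: [628.9, -19.8, 84.8]
ee_rot: [180.0, 0.0, 90.0]
force: [-0.1, -0.4, -0.9]
gripper_width: 25.1
gripper_force: 25.0
```

Essentially home. I'll release, rise and look.

Call:
{"name": "send_rows", "arguments": {"targets": [[[0,0,0,0,0,0,-0.3],[0,0,0,0,0,0,-0.3],[0,0,0,0,0,0,-0.3],[0,0,0,0,0,0,-0.3],[0,0,0,0,0,0.05,-0.3],[0,0,0,0,0,0.15,-0.3],[0,0,0,0,0,0.2,-0.3],[0,0,0,0,0,0.2,-0.3],[0,0,0,0,0,0,-0.3],[0,0,0,0,0,0,-0.3],[0,0,0,0,0,0,-0.3]]]}}

```text
time_s: 21.7
ee_pos: [628.1, -19.8, 204.0]
ee_rot: [-179.9, -0.0, 90.0]
force: [0.2, 0.6, 0.4]
gripper_width: 59.4
gripper_force: 0.0
```

```bash
cat > seat.py <<'E'
from r import *
def seat(n,rad,z,g,save):
    ring(n,rad,z,g,save)
    i,R,t=ext('wrist'); im,d=optics.grab_frame('wrist'); P=cloud(i,R,t,d,d>0); rr=np.hypot(*(P[:,:2]-g).T); Q=P[(rr<rad-3)&(rr>15)&(abs(P[:,2]-z)<8)]
    A=np.c_[Q[:,:2]-g,np.ones(len(Q))]; c=np.linalg.lstsq(A,Q[:,2],rcond=None)[0]; print('flange top z',c[2].round(1),'tilt deg',np.degrees(np.hypot(c[0],c[1])).round(2),len(Q))
E
python3 -c "
from seat import *
seat('plug_large',34,82,(629.3,-19.5),'pl3')"
```

```text
21.7 [628.1 -19.8 204. ] [-1.7989e+02 -1.0000e-02  9.0030e+01] 59.4 0.0
pts 4893 z 81.8 bbox mid [629.4 -19.9]
plug_large edge fit [149.9 629.3 -19.5] place_of 0.9 at z0: [627.8 -35.8   0. ]
flange top z 81.7 tilt deg 0.04 3706
```

View pics/pl3.png

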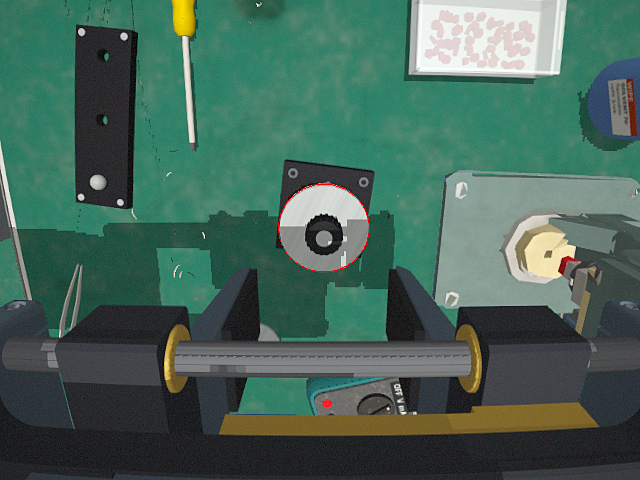

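The large plug is seated: flange circle at (323,228), flange top at z=81.7 and level. Now the small plug.

Call:
{"name": "send_rows", "arguments": {"targets": [[[0,0,0,-0.0925,-0.1725,-0.05,-0.3],[0,0,0,-0.0925,-0.1725,-0.05,-0.3],[0,0,0,-0.0925,-0.1725,-0.05,-0.3],[0,0,0,-0.0925,-0.1725,-0.05,-0.3],[0,0,0,0,0,0,-0.3],[0,0,0,0,0,0,-0.3],[0,0,0,0,0,0,-0.3],[0,0,0,0,0,0,-0.3]]]}}

```text
time_s: 22.65
ee_pos: [555.7, -156.8, 165.0]
ee_rot: [180.0, -0.0, 90.1]
force: [0.4, -0.1, 0.1]
gripper_width: 59.4
gripper_force: 0.0
```

```bash
python3 -c "
from seat import *
seat('plug_small',28,28,(556,-155),'ps1')"
```

```text
22.65 [ 555.7 -156.8  165. ] [ 1.7996e+02 -1.0000e-02  9.0120e+01] 59.4 0.0
pts 2963 z 27.7 bbox mid [ 559.6 -155. ]
plug_small edge fit [ 150.   559.5 -155. ] place_of 0.98 at z0: [ 560.  -156.1    0. ]
flange top z 27.8 tilt deg 0.03 1832
```

View pics/ps1.png

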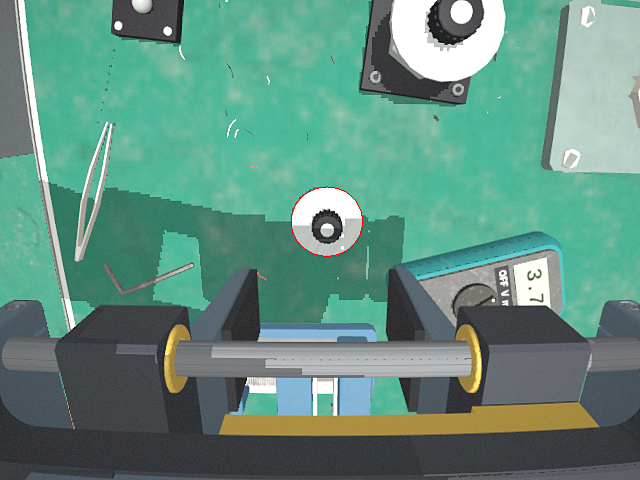

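The circle fits the small plug's flange at (327,221), so the plug is at (559.5,-155).

Call:
{"name": "send_rows", "arguments": {"targets": [[[0,0,0,0.019,0.009,-0.1,-0.3],[0,0,0,0,0,-0.2,-0.3],[0,0,0,0,0,-0.15,-0.3],[0,0,0,0,0,-0.1,-0.3],[0,0,0,0,0,-0.05,-0.3],[0,0,0,0,0,0,-0.3],[0,0,0,0,0,0,-0.3],[0,0,0,0,0,0,-0.3]]]}}

```text
time_s: 23.6
ee_pos: [559.7, -156.2, 46.2]
ee_rot: [179.8, 0.0, 90.0]
force: [0.4, 0.1, 0.0]
gripper_width: 59.0
gripper_force: 0.0
```

Call:
{"name": "send_rows", "arguments": {"targets": [[[0,0,0,0,0.003,-0.04,-0.3],[0,0,0,0,0,-0.03,-0.3],[0,0,0,0,0,0,-0.3],[0,0,0,0,0,0,-0.3],[0,0,0,0,0,0,1],[0,0,0,0,0,0,1],[0,0,0,0,0,0,1],[0,0,0,0,0,0,1],[0,0,0,0,0,0,1],[0,0,0,0,0,0,1]]]}}

```text
time_s: 24.6
ee_pos: [558.7, -155.4, 30.9]
ee_rot: [180.0, 0.0, 90.0]
force: [-0.3, -0.0, 0.2]
gripper_width: 21.1
gripper_force: 25.0
```

Call:
{"name": "send_rows", "arguments": {"targets": [[[0,0,0,0,0,0.05,1],[0,0,0,0,0,0.15,1],[0,0,0,0,0,0.2,1],[0,0,0,0,0,0.2,1],[0,0,0,0,0,0.15,1],[0,0,0,0,0,0,1],[0,0,0,0,0,0,1]]]}}

```text
time_s: 25.3
ee_pos: [558.6, -155.4, 181.6]
ee_rot: [179.9, 0.0, 90.0]
force: [0.4, -0.8, -1.4]
gripper_width: 21.2
gripper_force: 25.0
```

Call:
{"name": "send_rows", "arguments": {"targets": [[[0,0,0,0.0185,0.189,0,1],[0,0,0,0.0185,0.189,0,1],[0,0,0,0.0185,0.189,0,1],[0,0,0,0.0185,0.189,0,1],[0,0,0,0.0185,0.189,0,1],[0,0,0,0.0185,0.189,0,1],[0,0,0,0.0185,0.189,0,1],[0,0,0,0.0185,0.189,0,1],[0,0,0,0.0185,0.189,0,1],[0,0,0,0.0185,0.189,0,1],[0,0,0,0,0,0,1],[0,0,0,0,0,0,1]]]}}

```text
time_s: 26.5
ee_pos: [594.5, 222.7, 178.7]
ee_rot: [-179.8, 0.1, 90.1]
force: [-0.7, -0.4, -0.8]
gripper_width: 21.2
gripper_force: 25.0
```

Call:
{"name": "send_rows", "arguments": {"targets": [[[0,0,0,0,0,0,1],[0,0,0,0,0,0,1]]]}}

```text
time_s: 26.7
ee_pos: [595.4, 221.1, 180.4]
ee_rot: [-179.9, 0.0, 89.9]
force: [-0.8, 0.4, -0.9]
gripper_width: 21.2
gripper_force: 25.0
```

```bash
python3 - <<'E'
from r import *
s=env.state()
ring('valve_small',28,68,(595.6,223))
p=s['ee_pos']; ring('plug_small',28,p[2]-30.9+28,(p[0],p[1]))
E
```

```text
26.7 [595.4 221.1 180.4] [-1.7994e+02  4.0000e-02  8.9940e+01] 21.2 25.0
pts 1271 z 67.2 bbox mid [595.6 230.5]
valve_small edge fit [106.4 595.6 223.5] place_of 0.65 at z0: [596.5 225.4   0. ]
26.8 [595.6 221.4 180.8] [-1.7999e+02  1.0000e-02  8.9950e+01] 20.9 25.0
pts 3605 z 177.6 bbox mid [596.7 223. ]
plug_small edge fit [ 80.3 596.4 221.1] place_of 0.69 at z0: [600.5 163.4   0. ]
```

Call:
{"name": "send_rows", "arguments": {"targets": [[[0,0,0,-0.003,0.009,-0.1,1],[0,0,0,0,0,-0.14,1],[0,0,0,0,0,-0.1,1],[0,0,0,0,0,-0.04,1],[0,0,0,0,0,0,1],[0,0,0,0,0,0,1],[0,0,0,0,0,0,1]]]}}

```text
time_s: 27.6
ee_pos: [596.0, 224.7, 106.3]
ee_rot: [179.8, -0.1, 90.0]
force: [-0.0, 0.3, -0.2]
gripper_width: 21.3
gripper_force: 25.0
```

Call:
{"name": "send_rows", "arguments": {"targets": [[[0,0,0,0,0,-0.03,1],[0,0,0,0,0,-0.03,1],[0,0,0,0,0,-0.025,1],[0,0,0,0,0,-0.02,1],[0,0,0,0,0,0,1],[0,0,0,0,0,0,1],[0,0,0,0,0,0,1]]]}}

```text
time_s: 28.3
ee_pos: [595.3, 224.5, 84.0]
ee_rot: [180.0, -0.0, 90.0]
force: [0.9, -0.6, -0.7]
gripper_width: 21.0
gripper_force: 25.0
```

Call:
{"name": "send_rows", "arguments": {"targets": [[[0,0,0,0,-0.004,-0.01,1],[0,0,0,0,0,-0.01,1],[0,0,0,0,0,-0.01,1],[0,0,0,0,0,-0.01,1],[0,0,0,0,0,0,1],[0,0,0,0,0,0,1]]]}}

```text
time_s: 28.9
ee_pos: [595.0, 223.6, 75.7]
ee_rot: [-180.0, 0.0, 90.0]
force: [-0.5, 0.2, 0.3]
gripper_width: 21.4
gripper_force: 25.0
```

Call:
{"name": "send_rows", "arguments": {"targets": [[[0,0,0,0,0,-0.002,1],[0,0,0,0,0,0,-0.3],[0,0,0,0,0,0,-0.3],[0,0,0,0,0,0,-0.3],[0,0,0,0,0,0,-0.3],[0,0,0,0,0,0.05,-0.3],[0,0,0,0,0,0.15,-0.3],[0,0,0,0,0,0.2,-0.3],[0,0,0,0,0,0.2,-0.3],[0,0,0,0,0,0,-0.3],[0,0,0,0,0,0,-0.3],[0,0,0,0,0,0,-0.3]]]}}

```text
time_s: 30.1
ee_pos: [594.3, 223.3, 194.6]
ee_rot: [-179.9, 0.0, 90.0]
force: [0.5, -0.2, -0.1]
gripper_width: 59.4
gripper_force: 0.0
```

```bash
python3 - <<'E'
from seat import *
seat('plug_small',28,72,(595.6,223.2),'ps2')
# other end of the job, from the top camera
i,R,t=ext('top'); im,d=optics.grab_frame('top'); cv2.imwrite('pics/top1.png',cv2.resize(im[130:300,170:400,::-1],None,fx=3,fy=3))
for m in optics.silhouettes('top','ball_spare')[:1]: print('spare',m['conf'],at_z(i,R,t,m['at'],19).round(1))
P=cloud(i,R,t,d,d>0)
for g,z in [((629.3,-19.5),82),((595.6,223.2),72)]:
    rr=np.hypot(*(P[:,:2]-g).T); Q=P[(rr<26)&(rr>14)]; print(g,'top-cam flange z',np.median(Q[:,2]).round(1),z)
E
```

```text
30.1 [594.3 223.3 194.6] [-1.799e+02  4.000e-02  9.003e+01] 59.4 0.0
pts 3212 z 71.7 bbox mid [595.8 224.1]
plug_small edge fit [147.6 595.6 224.2] place_of 0.62 at z0: [595.  211.7   0. ]
flange top z 71.8 tilt deg 0.11 2083
(629.3, -19.5) top-cam flange z 83.1 82
(595.6, 223.2) top-cam flange z 566.8 72
```

View pics/ps2.png

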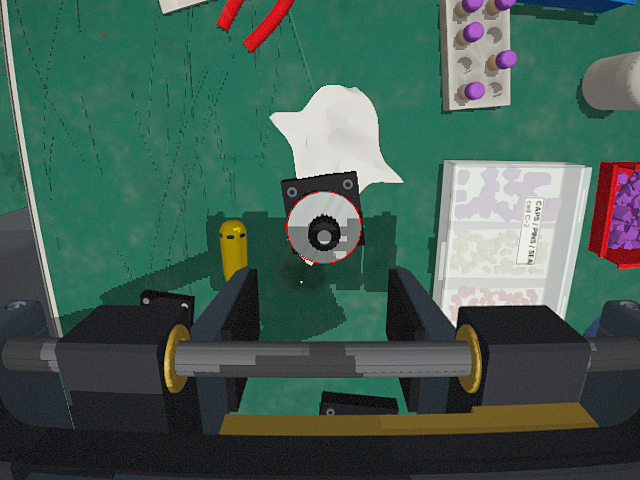

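The small plug is seated: flange circle at (324,227), flange top at z=71.8 and level. The spare ball was still in its hole in the ps1 view, and nothing has gone near it since.

```bash
python3 -c "
from workcell import env
print(env.job_done())"
```

```text
the job is handed in; nothing more can be done
None
```

Both valves are assembled and the job was handed in at about 30 s: each ball is in its bore, both plugs measured home and level, and the spare ball was left in its rack hole. The hand-in call returned no pass/fail verdict.

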